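Take a recipe out of the lever arch file

ROBOT

A 6-joint arm with a two-finger parallel gripper is mounted at the origin on a cart in front of the work surface, level with it; the furniture and walls round the work are solid. World frame = base frame: x ahead of the robot, y to its left, z up, the work surface at z = 0. Lengths are in m, angles in rad, forces in N, time in s.
With the tool pointing down it reaches from about 0.325 to 0.85 m from the base axis. Payload 15.5 kg.
Tool frame: the origin (TCP) lies at the very end of the fingers, on their centre line; the grasp point (between the pads) lies 19 mm behind it; z points along the fingers, y is the line along which they close (so a half turn about z gives the same grasp; the last joint's range is limited). The gripper opens to 91 mm and grips with 3 to 60 N. Pads are 32 mm wide; open, the fingers measure 118 mm over their backs; the gripper's body (76 mm by 178 mm) begins 60 mm behind the grasp point.
Start: joints at [1.085, 0.494, 1.345, -0, 1.302, -0.096], TCP at [0.237, 0.578, 0.214] pointing down, gripper open.
Joint ranges: [-2.91, 2.91], [-0.82, 2.16], [0.22, 2.67], [-1.22, 4.37], [0.12, 2.79], [-3.08, 3.08]. Speed limits (rad/s): [1.89, 1.89, 2.57, 3.01, 3.01, 3.01].

INTERFACE

Orientations are given as a unit quaternion [w, x, y, z].
In Python, from rig import r, effector, get_image, calibration, job, read_time, read_joints, read_joint_velocities, read_effort, read_tool_pos, read_tool_rot, read_ft_force, read_torque, read_finger_gap, read_finger_force gives the robot as it stands. Calls block until the motion is done:
- r.movep(position, orientation): joint-space move of the TCP to a pose.
- r.move_linear(position, velocity=0.15, attitude=None, guard=None): straight line of the TCP; attitude=None keeps the orientation; velocity is the mean speed in m/s. With guard (N) it stops when the force on the tool has changed by that much, and returns True; else False.
- r.move_joints(angles): joint-space move.
- effector.open_jaws() and effector.close(force=None): open the fingers fully, or close them until they stop; force is the grip in N (None keeps the last).
- r.pause(seconds).
- r.inverse_kinematics(position, orientation): joint angles nearest the present ones, or None.
- get_image(name): name is "side" or "top"; returns the picture (384x512x3 uint8, red, green, blue); there is no depth.
- calibration(name): a dict with "fx", "fy", "cx", "cy" (pixels), "xyz" and "attitude" of the camera in the world. Camera axes: x right, y up, looking along -z (the intrinsics and any distortion apply to the point x, -y, -z); pixel columns grow to the right and rows downward; lengths in m; the calibration is good to about 2 mm. A picture is of the moment at which its call begins. calibration takes no time and is no camera call.
A pose or a line that the arm cannot do raises r.Unreachable and nothing moves.
- job.job_done(): hands the job in; it is judged then, once.
Readings, each from a call of its own:
- read_time(): time.
- read_joints(): joint angles.
- read_joint_velocities(): joint speeds.
- read_effort(): joint torques, N m.
- read_tool_pos(): TCP position.
- read_tool_rot(): TCP orientation.
- read_ft_force(): force on the tool from outside, world axes, zero at the start.
- read_torque(): the same for the moment, N m.
- read_finger_gap(): opening from 0.0 (shut) to 1.0 (fully open).
- read_finger_force(): force on a finger pad.
Only numpy, scipy, OpenCV 4.12 (cv2) and the standard library are available. Lean on these libraries where they do the work, as an engineer would, in place of code of your own. Each camera call takes 0.05 s, during which the arm holds its last target. There are 200 camera calls.

TASK

Lift the lever of the sloping blue recipe file until its rings spring open, take the yellow recipe panel off the two posts by its orange rib and lay it flat in the wooden tray, rib upward, without dropping it. Then press the lever down until it snaps home, feel for its stop and hold it there with about 20 N for a second (never pressing much harder), so that the rings are fully shut. Leave the fish tin, the salt mill and the spotted mug where they stand.

Things in the scene. Friction and masses are not known exactly. Their poses are not given: they have to be found in the camera images.
- recipe_file: Blue sloping recipe file, fixed to the worktop. Origin on the worktop under the middle of the sloping face; z up, y left; the slope rises along its +x (away from the robot). The face is inclined 30 degrees, 200 mm long up the slope, 240 mm wide, its middle 85 mm above the origin.
- post_tips (a point): Point midway between the tips of the two fixed steel posts, 6 mm thick, 90 mm apart along the file's y, that stand 46 mm out square to the face (leaning 30 degrees toward the file's -x). Steel arches hinged up-slope close over the tips and trap the panel; with the lever raised they stand swung away up-slope, up to 55 mm off the face. Axes as the file's.
- lever_tip (a point): Middle of the black thumb pad (34 long, 20 wide, 9 mm thick) at the lever's end, 80 mm from the hinge, to the right of the panel. Axes are the lever's: x from pad to hinge, y along the hinge (file's y), z out of the pad's upper side. Lever down: it lies parallel to the face, pad 30 mm off it, pointing down-slope; 25 mm are free on either side of it.
- lever_hinge (a point): Middle of the lever's hinge, 30 mm off the sloping face, 55 mm up-slope of its middle, at the file's y = -85 mm. The hinge axis is the file's y. The raised lever's pad stands up to 120 mm off the face: carry the panel clear of it.
- lever (a joint): Lever angle: 0 down (rings shut), grows as the pad is lifted, stop at 1.1 rad. Over-centre spring, dead point near 0.08 rad: about 3 N at the pad lifts it off; past the dead point it springs up to the stop by itself, rings open. Closing takes up to about 12 N square to the lever at the pad, fading below 0.4 rad; the spring pulls it home only below the dead point. A free swing takes about 0.5 s.
- panel_grip (a point): Middle of the orange rib of the loose yellow panel (about 0.16 kg). Panel 110 (x) x 140 (y) x 5 mm; rib across its middle, 14 thick (x), 60 long (y), 30 mm high; the point is half-way up the rib, 19.5 mm above the panel's underside. z out of the rib's top, x up-slope. Two 14 mm holes near its +x edge hold it on the posts: draw it off square to the face by 50 mm or more.
- tray: Shallow wooden tray, fixed, 180 (x) x 210 (y) x 16 mm high outside, 168 x 198 mm inside, floor 6 mm thick. Origin at the middle of its underside on the worktop.
- fish_tin: Bystander: flat tin with a blue-green lid, 63 x 105 x 26 mm; origin under its middle.
- salt_mill: Bystander: salt shaker with grey cap, 44 mm wide, 90 mm tall; origin under its middle.
- spotted_mug: Bystander: white mug with blue spots, 92 x 127 x 93 mm; origin under its middle.

How it is judged:
On the way, in this order (a step that is already met when the one before it is completed fails the run):
1. the lever is lifted and the rings stand open (lever beyond 0.95 rad) (value of joint lever above 0.95 rad), for 0.2 s.
2. the panel lies flat in the tray, rib upward, let go, while the rings are still open (horizontal distance between panel_grip and tray below 0.035 m and angle between panel_grip's own z axis and vertical below 0.08 rad and height (world z) of panel_grip below 0.031 m and contact force between the fingers and recipe_panel below 0.1 N and value of joint lever above 0.7 rad), for 0.2 s.
3. the lever is down and held firmly on its stop by the fingers (over 12 N for half a second) (value of joint lever below 0.06 rad and contact force between the fingers and recipe_file above 12 N), for 0.5 s.
At the end, for the whole second after the job is handed in: The panel lies at rest flat in the tray, rib upward (tilt under 0.08 rad, the middle of its rib within 35 mm of the tray's middle, on the tray floor), and the lever is down, within 0.06 rad of its closed stop, and still (horizontal distance between panel_grip and tray below 0.035 m and angle between panel_grip's own z axis and vertical below 0.08 rad and height (world z) of panel_grip below 0.031 m and value of joint lever below 0.06 rad and velocity of joint lever between -0.05 and 0.05 rad/s and linear speed of recipe_panel below 0.02 m/s); the robot touches nothing.
It fails at once if a bystander (fish tin, salt mill, spotted mug) is moved by more than 30 mm (distance of any of fish_tin, salt_mill, spotted_mug from where it was at the start of the episode above 0.03 m).
It fails at once if the panel is dropped (falling free faster than 0.75 m/s, about 3 cm) (contact force between the fingers and recipe_panel below 0.05 N and linear speed of recipe_panel above 0.75 m/s).
It fails at once if with the panel laid in the tray, the fingers press on the file or its lever with more than 45 N (horizontal distance between panel_grip and tray below 0.05 m and contact force between the fingers and recipe_file above 45 N).
It also fails if it takes over 72 s, if anything falls off the work surface, if the arm or the gripper's body presses on something with over 40 N, if the wrist force passes 120 N, or if a joint passes its speed limit or range.

## Working session

There is one attempt and no reset: what is moved stays moved. The work goes in short steps, each a Python script; the robot and the scene stay as the last script left them, time stands still between calls to the robot, and variables do not carry over. Pictures are saved under pics/ and viewed, at most 10 in all, crops included, and the job is handed in when it is done.

```bash
ls; mkdir -p pics
python3 - <<'E'
from rig import *
import cv2,numpy as np
for n in ("side","top"):
    im=get_image(n); cv2.imwrite(f"pics/{n}0.png",im[:,:,::-1]); print(n,calibration(n))
print(read_time(),read_tool_pos(),read_tool_rot(),read_ft_force())
E
```

```text
pics
side {'fx': 444.05032371996396, 'fy': 444.05032371996396, 'cx': 262.9496469325626, 'cy': 191.46269782744687, 'xyz': array([0.48020893, 1.38118622, 0.75838452]), 'attitude': array([-0.04244426, -0.01325322,  0.52897778,  0.84746997])}
top {'fx': 410.1963837783052, 'fy': 410.1963837783052, 'cx': 256.41271290986765, 'cy': 196.75207985164283, 'xyz': array([0.35102032, 0.05958578, 1.29330887]), 'attitude': array([-0.69583455, -0.06817953,  0.06751077,  0.7117641 ])}
0.1 [0.23735018 0.57782675 0.21341574] [-1.33207264e-04  1.93662093e-01  9.81068154e-01 -5.02848609e-04] [1.04863227 0.07491424 0.06458175]
```

View pics/side0.png

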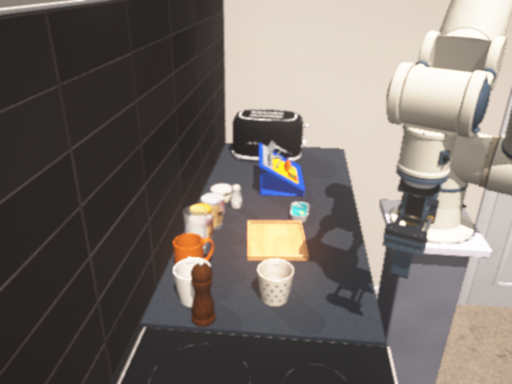

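View pics/top0.png

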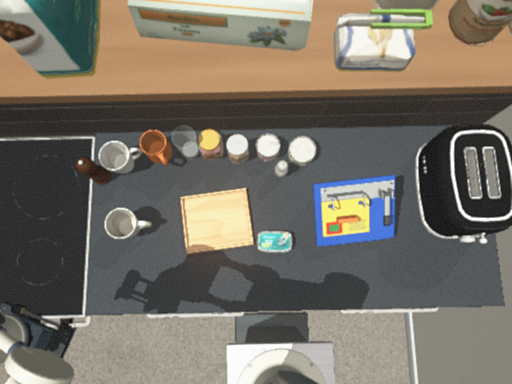

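```bash
cat > h.py <<'E'
from rig import *
import cv2,numpy as np
from scipy.spatial.transform import Rotation as R
def q2R(q): return R.from_quat(np.roll(q,-1))
def R2q(m): return np.roll((m if isinstance(m,R) else R.from_matrix(m)).as_quat(),1)
def ray(n,u,v):
    c=calibration(n); d=np.array([(u-c['cx'])/c['fx'],-(v-c['cy'])/c['fy'],-1.])
    return c['xyz'],q2R(c['attitude']).apply(d)
def onz(n,u,v,z):
    o,d=ray(n,u,v); return o+d*(z-o[2])/d[2]
def tri(a,b):
    (o,d),(p,e)=ray("top",*a),ray("side",*b)
    s=np.linalg.lstsq(np.c_[d,-e],p-o,rcond=None)[0]
    x,y=o+s[0]*d,p+s[1]*e; return (x+y)/2,np.linalg.norm(x-y)
def proj(n,P):
    c=calibration(n); p=q2R(c['attitude']).inv().apply(np.atleast_2d(P)-c['xyz'])
    return np.c_[c['cx']+c['fx']*p[:,0]/-p[:,2],c['cy']+c['fy']*p[:,1]/p[:,2]]
def save(n,name,x0,y0,x1,y1,k):
    im=get_image(n); cv2.imwrite(f"pics/{name}.png",cv2.resize(im[y0:y1,x0:x1,::-1],None,fx=k,fy=k,interpolation=cv2.INTER_CUBIC)); return im
E
python3 - <<'E'
from h import *
t=save("top","file",300,165,410,255,7); s=get_image("side")
cv2.imwrite("pics/sfile.png",cv2.resize(s[130:250,220:330,::-1],None,fx=5,fy=5,interpolation=cv2.INTER_CUBIC))
for n,im in(("top",t),("side",s)):
    h=cv2.cvtColor(im,cv2.COLOR_RGB2HSV)
    for k,lo,hi in(("blue",(108,150,80),(128,255,255)),("tray",(8,60,120),(24,200,255))):
        m=cv2.inRange(h,lo,hi); m=cv2.morphologyEx(m,cv2.MORPH_CLOSE,np.ones((5,5)))
        if k=="tray" and n=="top": m[:150]=0
        c=max(cv2.findContours(m,0,2)[0],key=cv2.contourArea)
        print(n,k,cv2.contourArea(c),cv2.minAreaRect(c),cv2.approxPolyDP(cv2.convexHull(c),4,True).reshape(-1,2).tolist())
        if n=="top": 
            for q in cv2.boxPoints(cv2.minAreaRect(c)): print(onz(n,*q,.016))
E
```

```text
top blue 1542.5 ((355.4855041503906, 210.37307739257812), (62.33707046508789, 84.33673095703125), 83.48019409179688) [[394, 176], [393, 236], [317, 245], [314, 184]]
[ 0.63644935 -0.11397386  0.016     ]
[ 0.66167506 -0.38362359  0.016     ]
[ 0.46319251 -0.38850675  0.016     ]
[ 0.43944726 -0.12658954  0.016     ]
top tray 3844.0 ((216.00221252441406, 220.26638793945312), (58.28419876098633, 68.65904998779297), 82.40535736083984) [[246, 188], [253, 244], [187, 253], [180, 197]]
[0.6079758  0.30648316 0.016     ]
[0.63249174 0.08989123 0.016     ]
[0.44853637 0.06922357 0.016     ]
[0.42535372 0.28009672 0.016     ]
side blue 480.5 ((280.8730163574219, 168.77867126464844), (53.9691047668457, 43.985389709472656), 86.72950744628906) [[259, 143], [299, 166], [304, 190], [295, 195], [261, 194]]
side tray 2404.5 ((277.0, 239.5), (62.0, 43.0), 0.0) [[302, 222], [306, 261], [246, 259], [248, 219]]
```

View pics/file.png

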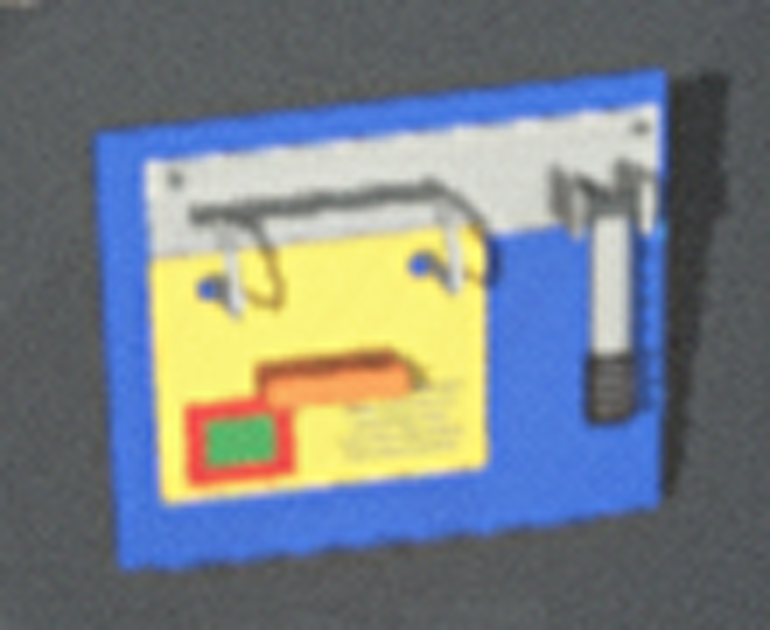

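View pics/sfile.png

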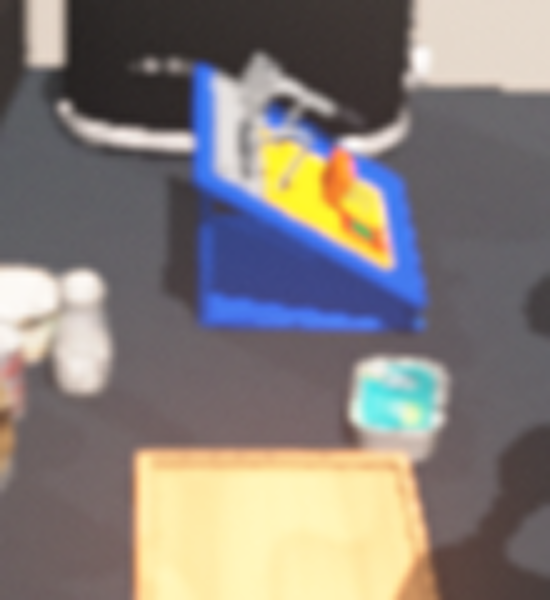

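Top crop: face corners at TL (97,132), TR (665,70), BR (660,507) and BL (122,570), pad centre (611,388), rib top (338,385), holes and posts near (205,288) and (420,265). Side view: the toaster stands to the right of the file.

```bash
cat >> h.py <<'E'
def crop(x,y): return 300+(x+.5)/7-.5,165+(y+.5)/7-.5
E
python3 - <<'E'
from h import *
from scipy.optimize import least_squares
import math
c30,s30=math.cos(math.pi/6),.5
def face(p,s,y,n):
    X=s*c30-n*s30; Z=.085+s*s30+n*c30; c,t=math.cos(p[2]),math.sin(p[2])
    return np.array([p[0]+c*X-t*y,p[1]+t*X+c*y,Z])
obs=[((.1,.12,0),(97,132)),((.1,-.12,0),(665,70)),((-.1,-.12,0),(660,507)),((-.1,.12,0),(122,570)),((-.025,-.085,.0345),(611,388))]
f=lambda p:np.concatenate([proj("top",face(p,*a))[0]-crop(*b) for a,b in obs])
r0=least_squares(f,[.56,-.25,.1]); p=r0.x; print("file",p,r0.fun.round(2))
def onn(uv,n):
    o,d=ray("top",*uv); c,t=math.cos(p[2]),math.sin(p[2]); N=np.array([-s30*c,-s30*t,c30]); U=np.array([c30*c,c30*t,s30]);Y=np.array([-t,c,0])
    C=np.array([p[0],p[1],.085]); P=o+d*(((C+n*N-o)@N)/(d@N)); return (P-C)@U,(P-C)@Y
print("rib top",onn(crop(338,385),.0345),"panel corners",[np.round(onn(crop(*k),.005),4) for k in((150,258),(487,235),(487,465),(163,503))])
print("holes",onn(crop(205,288),.005),onn(crop(420,265),.005),"bar",onn(crop(190,213),.03),onn(crop(435,190),.03))
# side check
for a in((.1,.12,0),(-.1,.12,0),(-.1,-.12,0)): print("side pred",proj("side",face(p,*a)))
print("toaster left bottom",onz("top",418,190,.02),"top",onz("top",418,190,.19),"wall",onz("top",300,127,0))
for k in((266,152),(232,125),(302,122)): print(k,[onz("side",*k,z).round(3) for z in(0,.1,.19)])
E
```

```text
file [ 0.53597431 -0.23380491  0.09062213] [-0.41  0.19  0.34 -0.09  0.34  0.01 -0.44 -0.1   0.16 -0.04]
rib top (np.float64(-0.009732421133641287), np.float64(0.03026897151053418)) panel corners [array([0.0444, 0.1004]), array([ 0.0378, -0.0421]), array([-0.0679, -0.0411]), array([-0.0684,  0.1002])]
holes (np.float64(0.028269775788929922), np.float64(0.07784203270097131)) (np.float64(0.02771553869401438), np.float64(-0.013484529235104592)) bar (np.float64(0.0713586875136191), np.float64(0.08776572872496194)) (np.float64(0.06942187439998299), np.float64(-0.013027729107325518))
side pred [[258.3469375  164.59728611]]
side pred [[304.14928402 190.17758784]]
side pred [[299.16247548 165.33311504]]
toaster left bottom [ 0.60884202 -0.45435279  0.02      ] top [ 0.57442014 -0.38573664  0.19      ] wall [ 0.83528429 -0.09199883  0.        ]
(266, 152) [array([ 0.619, -0.588,  0.   ]), array([ 0.6  , -0.328,  0.1  ]), array([ 0.584, -0.094,  0.19 ])]
(232, 125) [array([ 0.839, -0.976,  0.   ]), array([ 0.792, -0.665,  0.1  ]), array([ 0.749, -0.385,  0.19 ])]
(302, 122) [array([ 0.452, -1.094,  0.   ]), array([ 0.456, -0.768,  0.1  ]), array([ 0.459, -0.474,  0.19 ])]
```

```bash
cat >> h.py <<'E'
from math import sin,cos,radians
FP=np.array([.53597,-.23380,.09062]); FR=R.from_euler('z',FP[2])
def fp(s,y,n): return np.array([FP[0],FP[1],.085])+FR.apply([s*cos(radians(30))-n*.5,y,s*.5+n*cos(radians(30))])
def lev(th,lift=0): return fp(.055-.08*cos(th)+lift*sin(th),-.085,.03+.08*sin(th)+lift*cos(th))
def hand(pitch,roll=0,along='y',sgn=1):
    a,r_=radians(pitch),radians(roll); n=np.array([-sin(a),0,cos(a)]); Y=np.array([0,1.,0])
    h=cos(r_)*n+sin(r_)*Y; w=cos(r_)*Y-sin(r_)*n
    z=-h; y=sgn*(w if along=='y' else np.cross(w,h)); x=np.cross(y,z)
    return FR*R.from_matrix(np.c_[x,y,z])
E
python3 - <<'E'
from h import *
z=lambda m:m.apply([0,0,1])
def t(l,p,m):
    j=r.inverse_kinematics(list(p),list(R2q(m))); print(l,np.round(p,3),None if j is None else np.round(j,2))
for s in(1,-1):
    m=hand(50,6,'y',s); P=lev(0)+.005*z(m)
    for d in(.25,.1,0): t(f"lift{s} {d}",P-d*z(m),m)
    m=hand(30,0,'x',s); G=fp(-.0115,.0295,.008)
    for d in(.15,.06,0): t(f"panel{s} {d}",G-d*z(m),m)
    m=hand(0,0,'x',s)
    t(f"tray{s}",[.527,.187,.02],m); t(f"tray{s}",[.527,.187,.2],m); t("top",lev(1.1,.03),m); t("bot",lev(0,.005),hand(30,0,'x',s))
o,p=proj("top",[.527,.187,.016]),0; print(o)
E
```

```text
lift1 0.25 [ 0.319 -0.313  0.255] [-1.61  0.2   2.18  1.06  1.08  2.37]
lift1 0.1 [ 0.434 -0.318  0.159] [-1.25  0.49  2.2   1.53  0.8   2.08]
lift1 0 [ 0.511 -0.322  0.095] [-1.06  0.67  2.13  1.83  0.74  1.91]
panel1 0.15 [ 0.445 -0.212  0.216] [-0.87  0.18  2.02  0.66  0.74 -1.42]
panel1 0.06 [ 0.49  -0.208  0.138] [-0.78  0.38  2.05  0.87  0.52 -1.6 ]
panel1 0 [ 0.519 -0.206  0.086] [-0.72  0.51  2.05  1.09  0.42 -1.79]
tray1 [0.527 0.187 0.02 ] [ 0.23  0.66  1.69 -0.    0.79  0.14]
tray1 [0.527 0.187 0.2  ] [ 0.23  0.42  1.53 -0.    1.2   0.14]
top [ 0.526 -0.32   0.207] [-0.64  0.49  1.38 -0.    1.28 -0.73]
bot [ 0.505 -0.322  0.103] [-0.93  0.52  1.89  0.84  0.61 -1.69]
lift-1 0.25 [ 0.319 -0.313  0.255] [-1.61  0.2   2.18  1.06  1.08 -0.77]
lift-1 0.1 [ 0.434 -0.318  0.159] [-1.25  0.49  2.2   1.53  0.8  -1.06]
lift-1 0 [ 0.511 -0.322  0.095] [-1.06  0.67  2.13  1.83  0.74 -1.23]
panel-1 0.15 [ 0.445 -0.212  0.216] [-0.87  0.18  2.02  0.66  0.74  1.73]
panel-1 0.06 [ 0.49  -0.208  0.138] [-0.78  0.38  2.05  0.87  0.52  1.55]
panel-1 0 [ 0.519 -0.206  0.086] [-0.72  0.51  2.05  1.09  0.42  1.35]
tray-1 [0.527 0.187 0.02 ] [ 0.23  0.66  1.69 -0.    0.79 -3.  ]
tray-1 [0.527 0.187 0.2  ] [ 0.23  0.42  1.53 -0.    1.2  -3.  ]
top [ 0.526 -0.32   0.207] [-0.64  0.49  1.38 -0.    1.28  2.41]
bot [ 0.505 -0.322  0.103] [-0.93  0.52  1.89  0.84  0.61  1.45]
[[215.83168247 220.37213365]]
```

Run:
```python
from h import *
m=hand(50,6,'y',-1); z=m.apply([0,0,1]); q=list(R2q(m)); P=lev(0)+.005*z
r.move_linear([.237,.5,.36],.25)
r.movep(list(P-.25*z),q); 
r.move_linear(list(P-.08*z),.2)
print("guard",r.move_linear(list(P),.06,guard=8),read_tool_pos()-P)
effector.close(40); print("gap",read_finger_gap(),read_finger_force(),read_ft_force(),read_time())
im=save("top","grip",300,130,440,290,5)
save("side","gs",220,100,340,220,1)
```

```text
guard False [-0.00014541 -0.00011728  0.00021668]
gap 0.22044466815884942 39.49476832989603 [ 1.04801045  6.35788563 -0.53441415] 8.2167
```

View pics/grip.png

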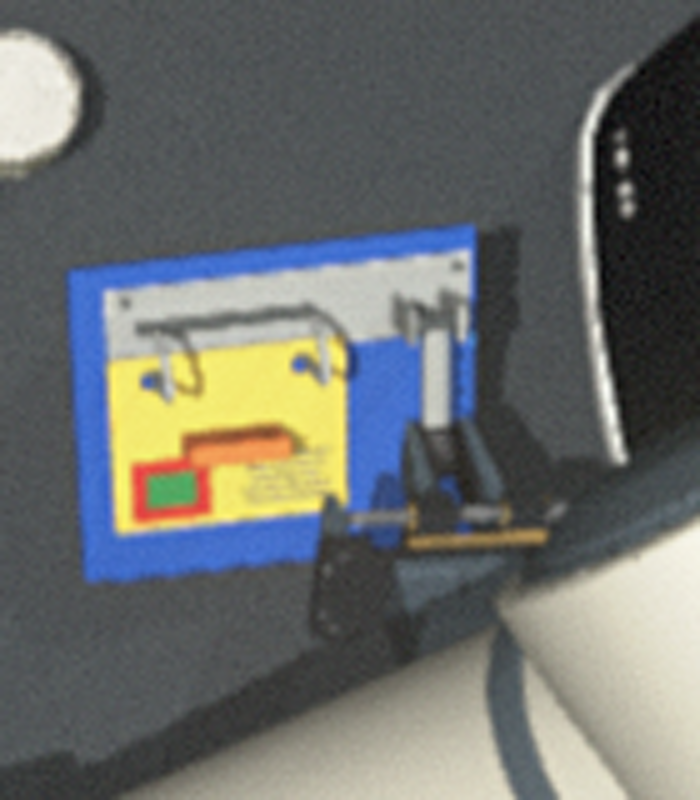

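The fingers hold the pad (at about (450,460)) with a gap of 20 mm, and the toaster is clear. Next I follow the lever's arc.

Run:
```python
from h import *
m=hand(50,6,'y',-1); z=m.apply([0,0,1])
for th in(.12,.25,.4,.55): r.move_linear(list(lev(th)+.005*z),.06)
print("gap",read_finger_gap(),read_ft_force())
effector.open_jaws(); r.pause(.3)
r.move_linear(list(read_tool_pos()-.15*z),.2)
print(read_finger_gap(),read_time(),read_ft_force())
save("top","open",300,130,440,290,5)
```

```text
gap 0.2241930544713732 [-9.20413898  5.74766274  4.90532565]
1.0010924674803419 12.0 [ 0.05623935  0.07740894 -0.18370922]
```

View pics/open.png

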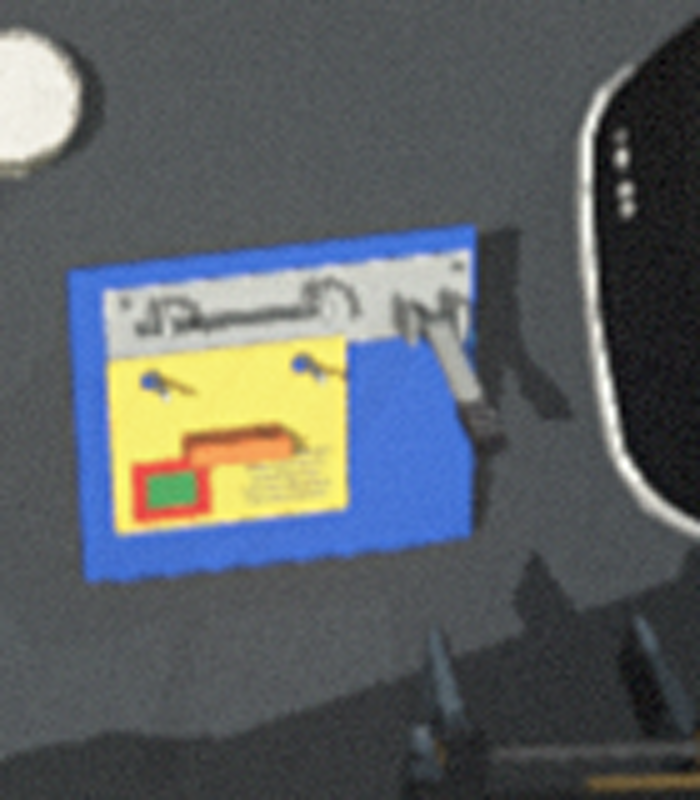

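The arches at (165,315) and (335,300) have swung up-slope, and the lever pad stands raised at (485,420). I measure the rib more exactly, then take the panel.

Run:
```python
from h import *
print("lever pred/obs",proj("top",[lev(1.0,.0045),lev(1.1,.0045)]).round(1),(397,214))
im=get_image("top"); h=cv2.cvtColor(im,cv2.COLOR_RGB2HSV); m=cv2.inRange(h,(3,120,90),(15,255,255)); m[:,:330]=0; m[:200]=0; m[230:]=0; m[:,365:]=0
c=[cv2.convexHull(k).reshape(-1,2) for k in cv2.findContours(m,0,2)[0] if cv2.contourArea(k)>8]
for k in c: print(cv2.contourArea(k),k.min(0),k.max(0),cv2.moments(k)['m10']/cv2.moments(k)['m00'],cv2.moments(k)['m01']/cv2.moments(k)['m00'])
s,y=-.0115,.0295
H=cv2.convexHull(proj("top",[fp(s+a,y+b,n) for a in(-.007,.007) for b in(-.03,.03) for n in(.005,.0345)]).astype(np.float32))
M=cv2.moments(H); print("pred",H.min((0,1)),H.max((0,1)),M['m10']/M['m00'],M['m01']/M['m00'])
cv2.imwrite("pics/rib.png",cv2.resize(im[195:235,325:375,::-1],None,fx=14,fy=14,interpolation=cv2.INTER_NEAREST))
```

```text
lever pred/obs [[395.5 215.3]
 [396.1 213.3]] (397, 214)
225.5 [330 215] [358 229] 343.8743532889874 221.2150776053215
pred [335.4352  213.06389] [358.3844 223.477 ] 346.89498907011307 218.25961825788963
```

Run:
```python
from h import *
m=hand(30,0,'x',1); z=m.apply([0,0,1]); q=list(R2q(m)); G=fp(-.014,.0295,.0095)
r.movep(list(G-.14*z),q)
r.move_linear(list(G-.045*z),.15)
print("guard",r.move_linear(list(G),.05,guard=8),read_tool_pos()-G)
effector.close(12); print("gap",read_finger_gap(),read_ft_force()); effector.close(40)
print("gap",read_finger_gap(),read_finger_force(),read_ft_force(),read_time())
```

```text
guard False [-3.08775301e-05 -2.39845878e-05  1.90858176e-04]
gap 0.15289033840196703 [-0.03707733 -0.52517572  0.0375018 ]
gap 0.15312524419917353 40.00011742115021 [ 0.73413512 -0.17519159 -0.69114761] 16.1583
```

Run:
```python
from h import *
m=hand(30,0,'x',1); z=m.apply([0,0,1]); P=read_tool_pos()
print(r.move_linear(list(P-.015*z),.05,guard=20),read_ft_force())
print(r.move_linear(list(P-.075*z),.08,guard=20),read_ft_force(),read_finger_gap())
# up and left, clear of posts and lever
Q=read_tool_pos()+[-.02,.10,.12]; r.move_linear(list(Q),.15)
T=np.array([.5285,.1865,.25]); mt=R.from_euler('z',.112-FP[2])*hand(0,0,'x',1)
r.movep(list(T),list(R2q(mt))); print(read_finger_gap(),read_ft_force(),read_time())
cv2.imwrite("pics/car.png",get_image("side")[120:290,180:350,::-1].repeat(3,0).repeat(3,1))
```

```text
False [-0.08861701 -0.03005625 -2.14412914]
False [-0.55910474  0.27797279 -2.56314631] 0.15075633322224058
0.15307820184819732 [ 0.04854772 -0.89184335 -2.15971494] 19.975
```

View pics/car.png

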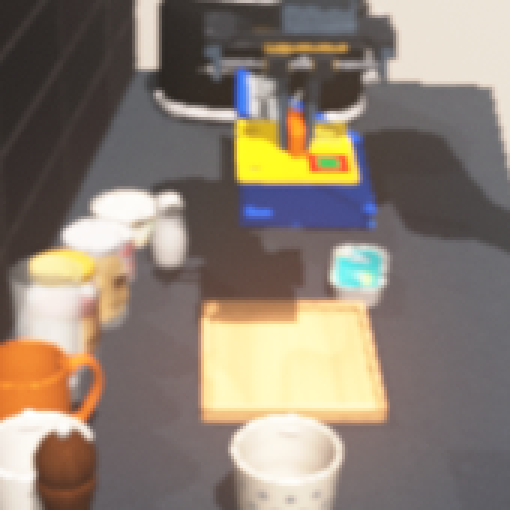

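The panel hangs level in the gripper above the tray, and the file shows no panel left on it. I lower it now.

Run:
```python
from h import *
P=read_tool_pos(); 
r.move_linear([P[0],P[1],.04],.15)
print("guard",r.move_linear([P[0],P[1],.0125],.02,guard=4),read_tool_pos(),read_ft_force())
effector.open_jaws(); r.pause(.1); print(read_ft_force(),read_finger_gap())
r.move_linear([P[0],P[1],.08],.1)
r.move_linear([P[0],P[1]-.05,.28],.25); r.pause(.2)
effector.close(20)
P1=lev(1.1,.06)+[0,0,.06]; r.movep(list(P1),list(R2q(hand(0,0,'x',1))))
print(read_time(),read_ft_force(),read_tool_pos())
save("top","laid",160,150,440,280,2.8)
```

```text
guard True [0.5283732  0.18530638 0.01371092] [-1.37131255  0.16351605  7.2093706 ]
[0.14645761 0.16588692 0.18819616] 0.9991582261209119
29.1333 [-1.00892979  0.34055605 -0.71124308] [ 0.54233503 -0.31750663  0.29241673]
```

View pics/laid.png

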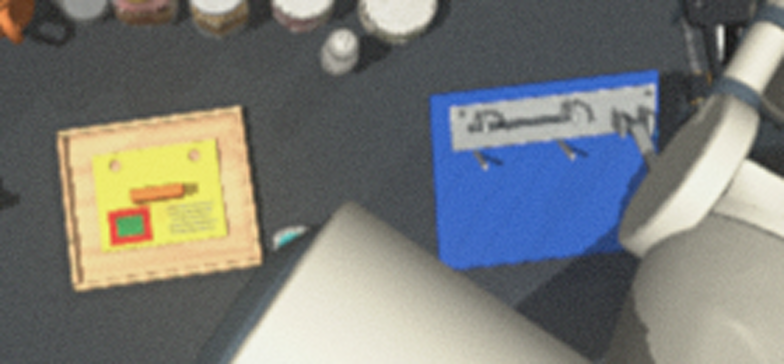

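The panel lies flat, centred in the tray with the rib up (rib at (160,193)), and the lever is still raised. Next I press the lever down along its arc.

Run:
```python
from h import *
N=FR.apply([-.5,0,cos(radians(30))])
def q(th): return list(R2q(hand(max(0,30-np.degrees(th)),0,'x',1)))
def tip(th): 
    rr=.074 if th>.5 else .08
    return list(fp(.055-rr*cos(th)+.0045*sin(th),-.085,.03+rr*sin(th)+.0045*cos(th)))
up=np.array(tip(1.1))+[0,0,.03]
r.move_linear(list(up),.15)
for th in(1.1,.95,.8,.65,.5,.4,.3,.2,.13):
    g=r.move_linear(tip(th),.06,attitude=q(th),guard=28); f=read_ft_force(); print(th,g,f.round(1),round(float(f@N),1))
    if g: break
print(read_time())
```

```text
1.1 False [3.3 3.2 8.9] 5.9
0.95 False [ 3.1  2.1 10.5] 7.4
0.8 False [ 3.4  2.7 10.7] 7.4
0.65 False [ 2.6  3.1 10.5] 7.7
0.5 False [1.4 0.1 9.2] 7.3
0.4 False [-2.4  1.1  6.8] 7.1
0.3 False [-4.2 -0.   2.7] 4.5
0.2 False [-1.3 -0.2  0.9] 1.4
0.13 False [-1.  -0.5 -0.1] 0.4
33.0667
```

Run:
```python
from h import *
N=FR.apply([-.5,0,cos(radians(30))]); F=lambda:float(read_ft_force()@N)
t=lambda h:list(lev(0,.0045+h))
g=r.move_linear(t(.003),.02,guard=12); print(g,F())
g=r.move_linear(t(-.006),.006,guard=10); P=read_tool_pos(); print(g,F(),(P-lev(0,.0045))@N)
for i in range(25):
    f=F()
    if 18.5<f<22: break
    P=P+N*np.clip((f-20)*.00004,-.0004,.0006); r.move_linear(list(P),.005)
print(i,F(),(read_tool_pos()-lev(0,.0045))@N)
for _ in range(7): r.pause(.2); print(round(F(),1),end=' ')
print(read_ft_force(),read_time())
```

```text
False 3.003138855839802
True 11.38381092111206 0.002563680266089532
4 20.04403386030923 0.0022766892079946113
19.3 20.5 19.5 20.0 20.0 19.6 19.9 [-10.08865468   0.83212075  17.19816246] 36.4417
```

Run:
```python
from h import *
N=FR.apply([-.5,0,cos(radians(30))])
r.move_linear(list(read_tool_pos()+.09*N),.08); r.movep([.33,.0,.35],list(R2q(hand(0,0,'x',1)))); r.pause(.3)
print(read_time(),read_ft_force())
print(proj("top",[lev(0,.0045),lev(.06,.0045),lev(0.12,.0045)]))
save("top","end",300,165,410,255,7)
```

```text
39.4667 [ 0.31472938  0.92543355 -0.83734161]
[[387.01928853 219.96171528]
 [387.6032653  220.44875796]
 [388.18825412 220.84430174]]
```

View pics/end.png

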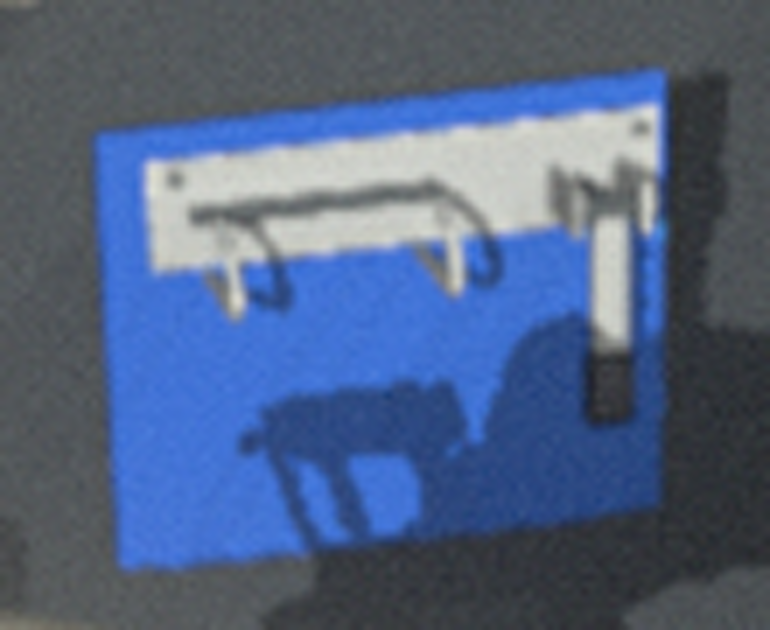

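The lever and arches look the same as in the first picture (pad at (611,388)), so the lever is home and the rings are shut.

```bash
python3 -c "
from rig import *
print(job.job_done())"
```

```text
the job is handed in; nothing more can be done
None
```

The job is handed in at about 39 s of the 72 s allowed, with no verdict returned. The panel lies flat in the tray, rib up. The lever was held on its stop at about 20 N for over a second, and the last picture shows it down with the rings shut. I did not re-measure the fish tin, salt mill and mug, but I felt no contact with them.

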